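Stand the knocked-over carton and tub back up

ROBOT

A 6-joint arm with a two-finger parallel gripper is mounted at the origin on the work surface; the furniture and walls round the work are solid. World frame = base frame: x ahead of the robot, y to its left, z up, the work surface at z = 0. Lengths are in m, angles in rad, forces in N, time in s.
With the tool pointing down it reaches from about 0.425 to 0.95 m from the base axis. Payload 3.5 kg.
Tool frame: the origin (TCP) lies at the very end of the fingers, on their centre line; the grasp point (between the pads) lies 19 mm behind it; z points along the fingers, y is the line along which they close (so a half turn about z gives the same grasp; the last joint's range is limited). The gripper opens to 85 mm and grips with 20 to 120 N. Pads are 22 mm wide; open, the fingers measure 114 mm over their backs; the gripper's body (76 mm by 85 mm) begins 54 mm behind the grasp point. The pads swing forward as they close: fully open they stand 13 mm farther back than shut.
Start: joints at [1.024, 0.286, 1.577, -0, 1.279, -0.15], TCP at [0.261, 0.623, 0.203] pointing down, gripper open.
Joint ranges: [-2.77, 2.77], [-0.9, 2.22], [0.21, 2.48], [-1.53, 4.67], [0.24, 2.81], [-2.84, 2.84]. Speed limits (rad/s): [2.79, 2.79, 3.14, 3.14, 3.14, 3.14].

INTERFACE

Orientations are given as a unit quaternion [w, x, y, z].
In Python, from workcell import env, cams, job gives the robot as it stands.
- The arm moves only by the tool send_rows, never from a script. Its argument "plan" is text: rows parted by semicolons, each of 5 numbers parted by spaces: the shift along the world's x, y, z in cm, then the turn about the world's z in degrees, then the finger opening in cm, from 0 to 8.54. A call has 1 to 5 rows; each row is the pose to reach, as a shift and turn from the pose commanded when the call began; what a row does not reach only later rows make up. A row lasts 1/12 s, in which the tool goes at most 41.7 mm and 7.16 degrees, less where a joint would pass 70% of its speed; a pose out of reach is approached as far as the arm can. A call with a gripper value outside its range is refused whole. The fingers move at their own pace and stop on an object; "force" is the grip in N (left out, the last holds). Time passes only in rows, so rows that repeat a pose let the fingers close. It gives the time, the measured TCP pose, the force, the opening and the grip force at its end, in the units of the state.
- env.get_state(): the state, without advancing time (a new reading comes with each control period).
- cams.capture(name): name is "scene" or "top" or "wrist"; returns the picture (384x512x3 uint8, red, green, blue); there is no depth.
- cams.camera_model(name): a dict with "intrinsics" (3x3 intrinsics, pixels), "dist_coeffs" ([k1, k2, p1, p2, k3] as OpenCV has them; the pictures are not rectified), "rvec" (rotation vector, rad) and "tvec" (3), from world to camera coordinates, as OpenCV has them. Camera axes: x right, y down, z forward; pixel columns grow to the right and rows downward; lengths in m; the calibration is good to about 2 mm. A picture is of the moment at which its call begins: read the wrist's pose just before it. camera_model takes no time and is no camera call; for the wrist camera it gives the pose at the moment of the call.
- job.job_done(): hands the job in; it is judged then, once.
The state is a dict: "t": time; "joint_pos": joint angles; "joint_velocities": joint speeds; "joint_efforts": joint torques, N m; "position": TCP position; "ee_rot": TCP orientation; "contact_force": force on the tool from outside, world axes, zero at the start; "torque": the same for the moment, N m; "finger_gap": opening from 0.0 (shut) to 1.0 (fully open); "finger_force": force on a finger pad.
Only numpy, scipy, OpenCV 4.12 (cv2) and the standard library are available. Lean on these libraries where they do the work, as an engineer would, in place of code of your own. Each camera call takes 0.05 s, during which the arm holds its last target. There are 200 camera calls.

TASK

The carton of wipes and the blue snap-lid tub have been knocked over and lie on their sides. Without grasping or lifting either, push each one over with the fingertips until it stands flat on its own base again, about where it fell (carton with its wipe on top, tub with its lid on top). Leave everything else, such as the pumice stone, the cup and the tape roll, where it is, and finish clear of everything.

Things in the scene. Friction and masses are not known exactly. Their poses are not given: they have to be found in the camera images.
- carton: wipes carton, 136 (x) x 119 (y) x 83 (z) mm, 0.11-0.23 kg; a soft sheet (no resistance) stands 49 mm out of the top. Origin: centre of base; z: from base out through the top. Starts on its 119 x 83 side, 136 mm high, on the left, z level, pointing between left (+y, or 0.5 rad toward the robot) and straight ahead (+x), origin 68 mm up. Pushed within 25 mm of its top edge it tips; lower it may slide
- tub: light blue plastic tub, closed snap lid, 93 (x) x 112 (y) x 42 (z) mm, a little wider at the lid, 50-100 g. Origin: centre of its base; z: from the base out through the lid. Starts on one narrow end, 112 mm high, 42 mm thick, on the right, z pointing between right (-y, or 0.5 rad toward the robot) and away from the robot (+x) and 6 degrees up, origin 52 mm up. Pushed near its upper edge it tips
- pumice: grey rounded pumice stone, 55 x 55 x 49 mm; origin: centre of its underside. Leave alone
- cup: small cream tea cup, 72 mm across, 56 mm high; origin: centre of its underside. Leave alone
- tape: roll of masking tape lying flat, 42 mm across, 18 mm high; origin: centre of its underside. Leave alone

How it is judged:
At the end, for the whole second after the job is handed in: Carton and tub stand at rest flat on their bases on the table (upright within 0.08 rad, underside within 10 mm of the table), each origin within 0.2 m of its start (tipping alone moves it about 0.1 m); the pumice stone, cup and tape roll are within 30 mm of where they were (angle between each of carton, tub's own z axis and vertical below 0.08 rad and height (world z) of each of carton, tub below 0.01 m and linear speed of each of carton, tub below 0.02 m/s and distance of each of carton, tub from where it was at the start of the episode below 0.2 m and distance of each of pumice, cup, tape from where it was at the start of the episode below 0.03 m); the robot touches nothing.
It fails at once if the carton is lifted or carried: its underside's centre is more than 85 mm above the table, or more than 30 mm while it is upright (height (world z) of carton above 0.085 m or (angle between carton's own z axis and vertical below 0.2 rad and height (world z) of carton above 0.03 m)).
It fails at once if the tub is lifted or carried: its underside's centre is more than 75 mm above the table, or more than 30 mm while it is upright (height (world z) of tub above 0.075 m or (angle between tub's own z axis and vertical below 0.2 rad and height (world z) of tub above 0.03 m)).
It fails at once if the pumice stone, cup or tape roll is moved by more than 30 mm (distance of any of pumice, cup, tape from where it was at the start of the episode above 0.03 m).
It also fails if it takes over 40 s, if anything falls off the work surface, if the arm or the gripper's body presses on something with over 40 N, if the wrist force passes 120 N, or if a joint passes its speed limit or range.

## Working session

There is one attempt and no reset: what is moved stays moved. The work goes in short steps, Python scripts to look and compute and a tool call to move; the robot and the scene stay as the last step left them, time stands still between calls to the robot, and variables do not carry over. Pictures are saved under pics/ and viewed, at most 10 in all, crops included, and the job is handed in when it is done.

Besides the shell and the picture viewer there is one more tool, called after ">>>" in YAML: its name, and indented under it one key for each argument. send_rows: Moves the arm, as the interface text tells. Its arguments: {"type":"object","properties":{"plan":{"type":"string"},"force":{"type":"number"}},"required":["plan"]}

```bash
mkdir -p pics
cat > h.py <<'E'
import numpy as np, cv2
from workcell import env, cams, job
def snap(n,f):
    im=cams.capture(n)[:,:,::-1]; cv2.imwrite('pics/'+f,im); return im
def ray(n,px,z):
    m=cams.camera_model(n);K=np.array(m['intrinsics'],float);d=np.array(m['dist_coeffs'],float)
    R=cv2.Rodrigues(np.array(m['rvec'],float))[0];t=np.array(m['tvec'],float).ravel()
    u=cv2.undistortPoints(np.array([[px]],float),K,d).ravel()
    c=-R.T@t; v=R.T@np.array([u[0],u[1],1]); return c+v*(z-c[2])/v[2]
def proj(n,P):
    m=cams.camera_model(n)
    return cv2.projectPoints(np.array(P,float).reshape(-1,1,3),np.array(m['rvec'],float),np.array(m['tvec'],float),np.array(m['intrinsics'],float),np.array(m['dist_coeffs'],float))[0].reshape(-1,2)
E
python3 - <<'E'
from h import *
s=env.get_state(); print(s['t'],s['position'],s['ee_rot'])
a=snap('top','t0.png'); b=snap('scene','s0.png')
cv2.imwrite('pics/t0b.png',cv2.resize(a,(800,600)));cv2.imwrite('pics/s0b.png',cv2.resize(b,(800,600)))
for n in('top','scene'):
    m=cams.camera_model(n);R=cv2.Rodrigues(np.array(m['rvec'],float))[0];print(n,-R.T@np.array(m['tvec'],float).ravel())
E
```

```text
0.0 [0.26045721 0.62193482 0.20114201] [-4.11910247e-04  1.97117330e-01  9.80379183e-01 -1.11615225e-03]
top [0.21559312 0.0056422  1.12562612]
scene [-0.47736944 -0.70960681  1.02970662]
```

View pics/t0b.png

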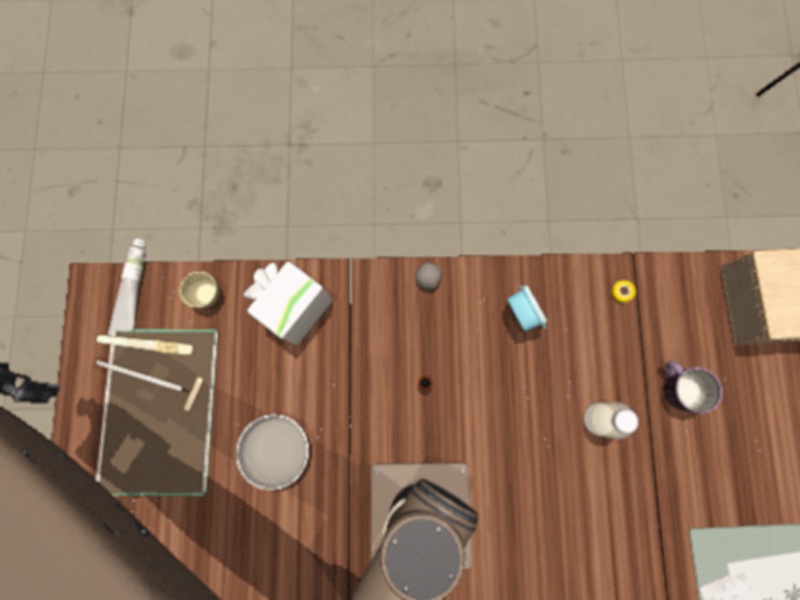

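View pics/s0b.png

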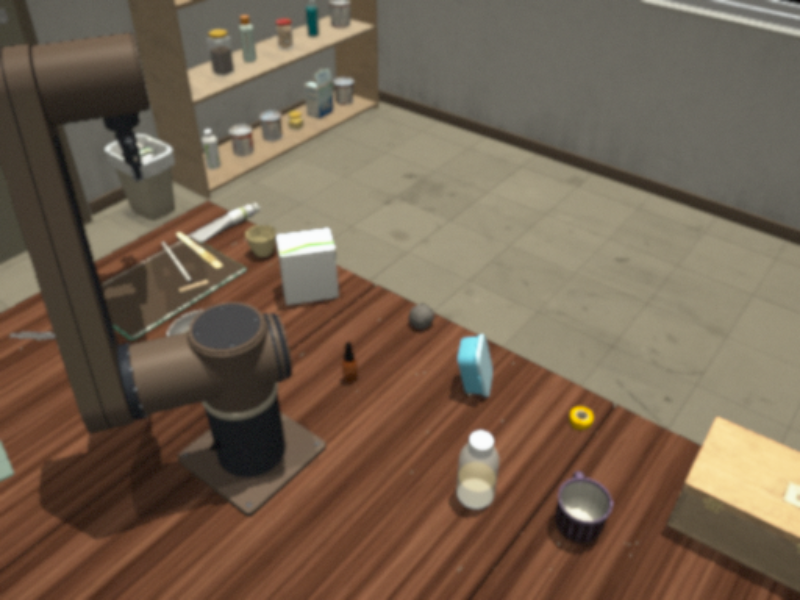

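The top view shows the carton at (290,305) with its wipe pointing up-left and the cup at (200,290). The tub is at (527,310) with its lid facing right and slightly up, the pumice at (428,277) and the tape at (624,291). The scene view agrees. Next I'll enlarge both objects.

Run:
```python
from h import *
a=cv2.imread('pics/t0.png')
c=cv2.resize(a[155:235,110:220],None,fx=5.5,fy=5.5,interpolation=cv2.INTER_CUBIC)
t=cv2.resize(a[170:225,310:365],None,fx=8,fy=8,interpolation=cv2.INTER_CUBIC)
o=np.zeros((600,800,3),np.uint8)
print(c.shape,t.shape)
cv2.imwrite('pics/c1.png',c);cv2.imwrite('pics/u1.png',t)
```

```text
(440, 605, 3) (440, 440, 3)
```

View pics/c1.png

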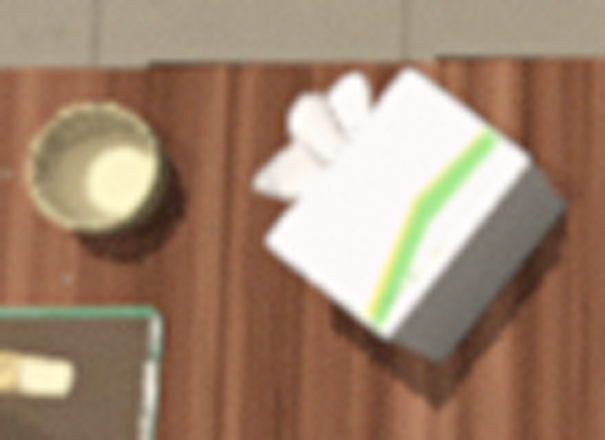

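View pics/u1.png

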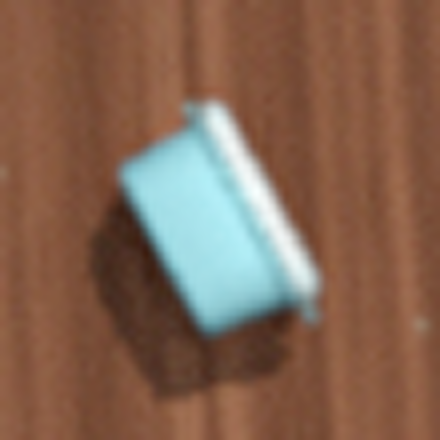

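The carton's top-face corners in the crop are (408,68), (530,158), (388,335) and (266,240), with the wipe side along (408,68)-(266,240). The tub's lid edge runs (212,100)-(322,285) and its base edge (120,175)-(207,335).

Run:
```python
from h import *
np.set_printoptions(precision=3,suppress=True)
f=lambda p,s,o:((p[0]+.5)/s-.5+o[0],(p[1]+.5)/s-.5+o[1])
c=[ray('top',f(p,5.5,(110,155)),.136) for p in[(408,68),(530,158),(388,335),(266,240)]]
print(np.array(c));c=np.array(c)
print('len',[np.linalg.norm(c[i]-c[(i+1)%4]) for i in range(4)])
d=(c[0]+c[3]-c[1]-c[2])[:2];d/=np.linalg.norm(d);print('carton z',d,np.degrees(np.arctan2(d[1],d[0])),'edge mid',(c[0]+c[3])/2,'base mid',(c[1]+c[2])/2)
u=np.array([ray('top',f(p,8,(310,170)),z) for p,z in[((212,100),.112),((322,285),.112),((120,175),.105),((207,335),.105)]]);print(u)
print(np.linalg.norm(u[0]-u[1]),np.linalg.norm(u[2]-u[3]))
e=(u[0]-u[1]+u[2]-u[3])[:2];n=np.array([e[1],-e[0]]);n/=np.linalg.norm(n)
print('tub z',n,np.degrees(np.arctan2(n[1],n[0])),'lid mid',(u[0]+u[1])/2,'base mid',(u[2]+u[3])/2)
for n,p,z in[('cup',(201,291),.05),('pum',(428,277),.03),('tape',(624,291),.018),('amber',(425,384),.05),('white bottle',(612,420),.1),('dish',(273,452),.04)]:print(n,ray('top',(p[0]*.64,p[1]*.64),z))
```

```text
[[0.479 0.241 0.136]
 [0.429 0.175 0.136]
 [0.336 0.248 0.136]
 [0.387 0.313 0.136]]
len [np.float64(0.08265460669601843), np.float64(0.11742369780036213), np.float64(0.0829734441954981), np.float64(0.11648773922807834)]
carton z [0.612 0.791] 52.29627150413079 edge mid [0.433 0.277 0.136] base mid [0.382 0.212 0.136]
[[ 0.43  -0.206  0.112]
 [ 0.361 -0.242  0.112]
 [ 0.404 -0.172  0.105]
 [ 0.344 -0.2    0.105]]
0.07840267927852008 0.06663252572521622
tub z [ 0.447 -0.895] -63.46316596809702 lid mid [ 0.396 -0.224  0.112] base mid [ 0.374 -0.186  0.105]
cup [0.442 0.434 0.05 ]
pum [ 0.467 -0.025  0.03 ]
tape [ 0.433 -0.426  0.018]
amber [ 0.249 -0.014  0.05 ]
white bottle [ 0.178 -0.351  0.1  ]
dish [0.125 0.281 0.04 ]
```

Sizes agree with the given dimensions: carton face 83 x 117 mm, z axis at 52°; tub z axis at -63°. For the carton I'll straddle the wipe side, with the tool's y axis across the push, and stand off 45 mm first.

>>> send_rows:
  plan: "20 -31 0 -105 5; 20 -31 0 -105 5; 20 -31 0 -105 5; 20 -31 0 -105 5; 20 -31 0 -105 5"

```text
t: 0.52
position: [0.374, 0.4457, 0.2019]
ee_rot: [-0.0, 0.491, 0.871, -0.0]
contact_force: [0.7, 1.0, -0.4]
finger_gap: 0.586
finger_force: 0.0
```

>>> send_rows:
  plan: "8.7 -13.5 0 -69.2 5; 8.7 -13.5 0 -69.2 5; 8.7 -13.5 0 -69.2 5; 8.7 -13.5 0 -69.2 5; 8.7 -13.5 0 -69.2 5"

```text
t: 0.93
position: [0.4636, 0.3075, 0.2021]
ee_rot: [0.001, 0.738, 0.675, -0.001]
contact_force: [0.1, 1.1, 0.4]
finger_gap: 0.581
finger_force: 0.0
```

>>> send_rows:
  plan: "0 0 -8 -33.4 5; 0 0 -8 -33.4 5; 0 0 -8 -33.4 5; 0 0 -8 -33.4 5; 0 0 -8 -33.4 5"

```text
t: 1.35
position: [0.4597, 0.3119, 0.1206]
ee_rot: [-0.0, 0.899, 0.438, -0.002]
contact_force: [0.8, 0.9, -0.2]
finger_gap: 0.583
finger_force: 0.0
```

>>> send_rows:
  plan: "-0.9 -1.2 0 0 5; -1.8 -2.4 0 0 5; -2.2 -2.8 0 0 5; -2.6 -3.4 0 0 5; -3.1 -4 0 0 5"

```text
t: 1.77
position: [0.4296, 0.2722, 0.1225]
ee_rot: [-0.0, 0.898, 0.44, 0.0]
contact_force: [0.3, -0.1, 0.6]
finger_gap: 0.584
finger_force: 0.0
```

>>> send_rows:
  plan: "-0.5 -0.6 0 0 5; -0.9 -1.2 0 0 5; -1.4 -1.8 0 0 5; -1.4 -1.8 0 0 5; -1.4 -1.8 0 0 5"

```text
t: 2.18
position: [0.4157, 0.2543, 0.1226]
ee_rot: [-0.0, 0.898, 0.44, 0.0]
contact_force: [0.4, 0.8, -0.1]
finger_gap: 0.583
finger_force: 0.0
```

Run:
```python
from h import *
a=snap('top','t1.png'); b=snap('scene','s1.png')
cv2.imwrite('pics/m1.png',np.vstack([cv2.resize(a[140:245,80:240],(640,420))[:290],cv2.resize(b[100:220,120:280],(400,300))[:,:].copy() if 0 else cv2.resize(b[120:200,130:290],(640,310))]))
```

```text
(no output)
```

View pics/m1.png

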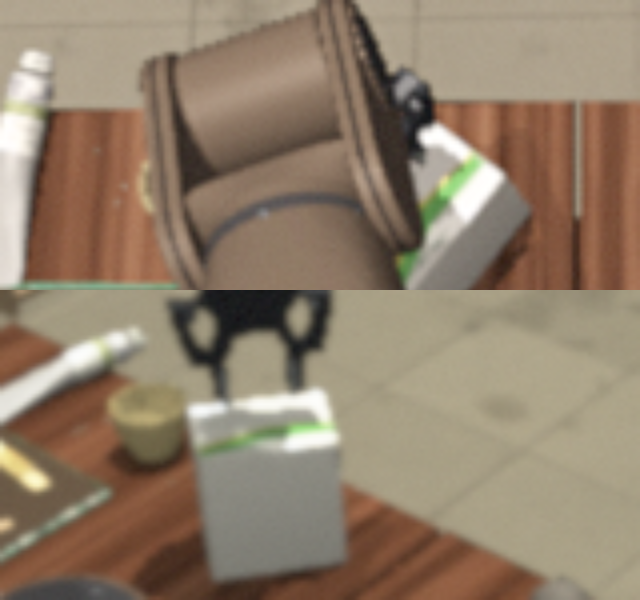

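The carton is tipping: the scene view shows its top leaning toward the camera with the fingers behind it. I'll keep pushing past the balance point.

>>> send_rows:
  plan: "-0.5 -0.6 0 0 5; -0.9 -1.2 0 0 5; -1.4 -1.8 0 0 5; -1.8 -2.4 0 0 5; -2.1 -2.8 0 0 5"

```text
t: 2.7
position: [0.394, 0.2257, 0.1224]
ee_rot: [0.0, 0.898, 0.44, -0.0]
contact_force: [-0.5, 0.4, 0.8]
finger_gap: 0.584
finger_force: 0.0
```

>>> send_rows:
  plan: "0 0 0 0 5; 0 0 4 0 5; 0 0 8 0 5; 0 0 10 0 5; 0 0 10 0 5"

```text
t: 3.12
position: [0.3982, 0.2275, 0.2293]
ee_rot: [0.001, 0.898, 0.44, 0.006]
contact_force: [0.8, -0.3, 0.7]
finger_gap: 0.584
finger_force: 0.0
```

>>> send_rows:
  plan: "8 -20 0 64.5 5; 8 -20 0 64.5 5; 8 -20 0 64.5 5; 8 -20 0 64.5 5; 8 -20 0 64.5 5"

```text
t: 3.53
position: [0.4612, 0.0603, 0.2218]
ee_rot: [-0.0, 0.748, 0.664, -0.0]
contact_force: [0.4, -0.4, -0.1]
finger_gap: 0.582
finger_force: 0.0
```

Run:
```python
from h import *
b=snap('scene','s2.png'); print(env.get_state()['position'])
cv2.imwrite('pics/m2.png',cv2.resize(b[110:290,130:370],(800,600)))
```

```text
[0.46347961 0.05486305 0.22185943]
```

View pics/m2.png

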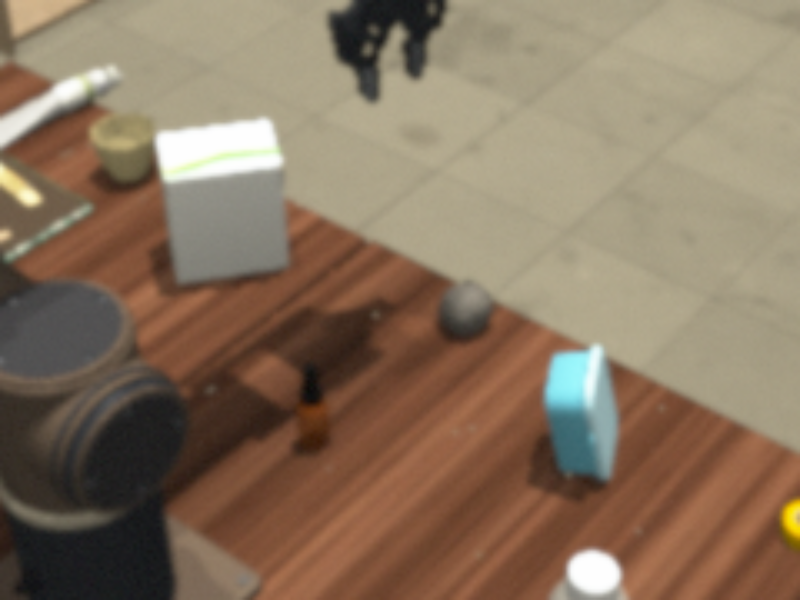

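The carton is still on its side; it rocked back. The tub is untouched. I'll re-measure the carton from the top.

Run:
```python
from h import *
a=snap('top','t3.png')
cv2.imwrite('pics/c3.png',cv2.resize(a[155:235,110:220],None,fx=5.5,fy=5.5,interpolation=cv2.INTER_CUBIC))
```

```text
(no output)
```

View pics/c3.png

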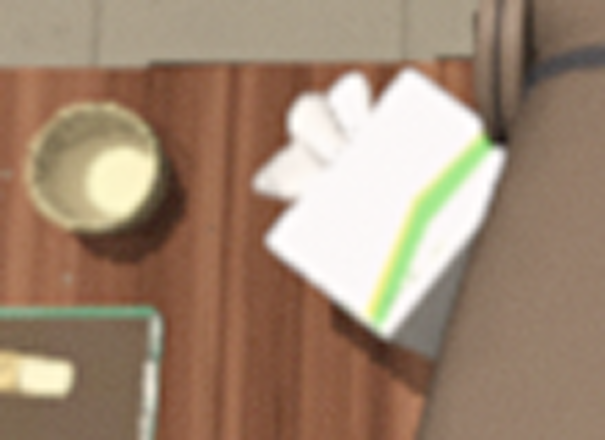

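The carton is at exactly its original position, so it rocked back from short of its balance point and needs a longer push. I'm next to the tub's side now, so I'll do the tub first.

>>> send_rows:
  plan: "-2 -20 0 28.7 3; -2 -20 0 28.7 3; -2 -20 0 28.7 3; -2 -20 0 28.7 3; -4.7 -31.8 0 28.7 3"

```text
t: 4.05
position: [0.4398, -0.1194, 0.2218]
ee_rot: [-0.0, 0.561, 0.828, 0.0]
contact_force: [1.4, -0.3, 1.6]
finger_gap: 0.35
finger_force: 0.0
```

>>> send_rows:
  plan: "-2.7 -11.8 0 0 3; -2.7 -11.8 0 0 3; -2.7 -11.8 0 0 3; -2.7 -11.8 0 0 3; -2.7 -11.8 0 0 3"

```text
t: 4.47
position: [0.4125, -0.238, 0.2217]
ee_rot: [-0.001, 0.565, 0.825, 0.0]
contact_force: [-0.1, 0.1, 0.6]
finger_gap: 0.354
finger_force: 0.0
```

>>> send_rows:
  plan: "0.6 -3 0 5 3; 0.6 -3 -4 5 3; 0.6 -3 -8 5 3; 0.6 -3 -12 5 3; 0.6 -3 -13 5 3"

```text
t: 4.88
position: [0.4158, -0.2616, 0.0854]
ee_rot: [-0.006, 0.526, 0.851, 0.002]
contact_force: [-0.7, 0.5, -1.2]
finger_gap: 0.352
finger_force: 0.0
```

>>> send_rows:
  plan: "0 0 0 0 3; -0.6 1.2 0 0 3; -1.1 2.2 0 0 3; -1.5 3.1 0 0 3; -2 4 0 0 3"

```text
t: 5.3
position: [0.4001, -0.227, 0.0946]
ee_rot: [0.002, 0.526, 0.851, -0.0]
contact_force: [-0.4, 0.7, 0.1]
finger_gap: 0.353
finger_force: 0.0
```

>>> send_rows:
  plan: "-0.4 0.9 0 0 3; -0.9 1.8 0 0 3; -1.3 2.7 0 0 3; -1.8 3.6 0 0 3; -2.1 4.2 0 0 3"

```text
t: 5.72
position: [0.3774, -0.1841, 0.0924]
ee_rot: [-0.0, 0.526, 0.85, 0.0]
contact_force: [0.1, 0.2, 0.4]
finger_gap: 0.352
finger_force: 0.0
```

Run:
```python
from h import *
b=snap('scene','s4.png'); s=env.get_state();print(s['position'],s['contact_force'])
cv2.imwrite('pics/m4.png',cv2.resize(b[110:290,130:370],(800,600)))
```

```text
[ 0.37700469 -0.18337959  0.09215315] [-0.19071864  0.08722947 -0.91179054]
```

View pics/m4.png

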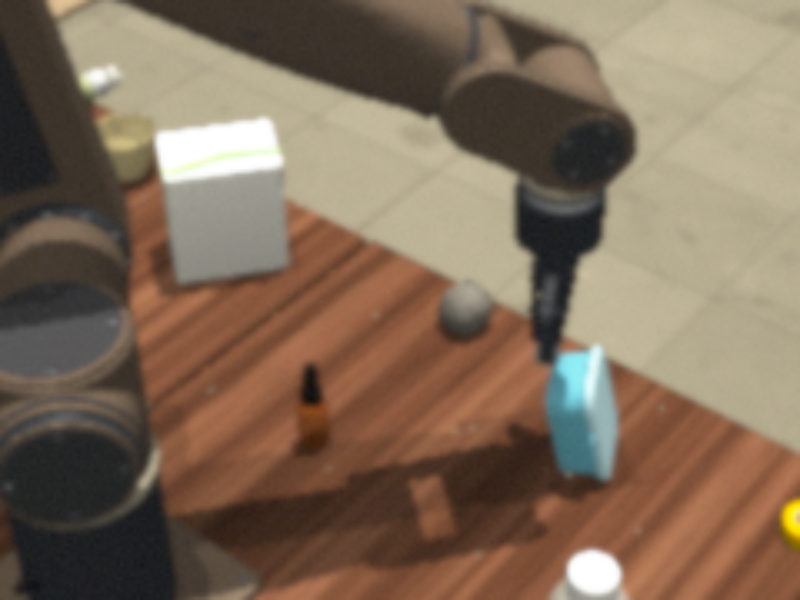

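The fingers appear beyond the tub at (545,358), and the tub has not moved. My tub estimate must disagree with the scene camera, so I'll cross-check by projection.

Run:
```python
from h import *
np.set_printoptions(precision=3,suppress=True)
k=lambda p:(p-[130,110])*[800/240,600/180]
print('tcp',k(proj('scene',[[.377,-.183,.092]])))
print('tub top lid/base ends',k(proj('scene',[[.43,-.206,.112],[.361,-.242,.112],[.404,-.172,.105],[.344,-.2,.105]])))
print('carton top',k(proj('scene',[[.479,.241,.136],[.429,.175,.136],[.336,.248,.136],[.387,.313,.136],[.429,.175,0],[.336,.248,0]])))
print('pumice, amber base',k(proj('scene',[[.467,-.025,.02],[.249,-.014,0]])))
print('tcp in top',proj('top',[[.377,-.183,.092]])/.64)
for n in('top','scene'):print(cams.camera_model(n))
a=snap('top','t4.png'); cv2.imwrite('pics/u4.png',cv2.resize(a[140:240,260:400],(784,560)))
```

```text
tcp [[544.71  371.198]]
tub top lid/base ends [[600.558 333.99 ]
 [592.019 393.4  ]
 [552.437 339.323]
 [540.088 389.071]]
carton top [[268.076 115.955]
 [282.814 160.263]
 [165.552 176.628]
 [156.646 131.037]
 [289.798 264.796]
 [178.887 281.56 ]]
pumice, amber base [[462.11  308.517]
 [311.906 440.02 ]]
tcp in top [[512.65  314.214]]
{'intrinsics': array([[349.585,   0.   , 260.588],
       [  0.   , 349.585, 190.683],
       [  0.   ,   0.   ,   1.   ]]), 'dist_coeffs': array([0.015, 0.   , 0.   , 0.   , 0.   ]), 'rvec': array([ 2.099, -2.135,  0.185]), 'tvec': array([0.026, 0.422, 1.065])}
{'intrinsics': array([[459.287,   0.   , 252.696],
       [  0.   , 459.287, 190.543],
       [  0.   ,   0.   ,   1.   ]]), 'dist_coeffs': array([-0.056,  0.   ,  0.   ,  0.   ,  0.   ]), 'rvec': array([ 2.073, -1.003,  0.471]), 'tvec': array([-0.256,  0.279,  1.284])}
```

View pics/u4.png

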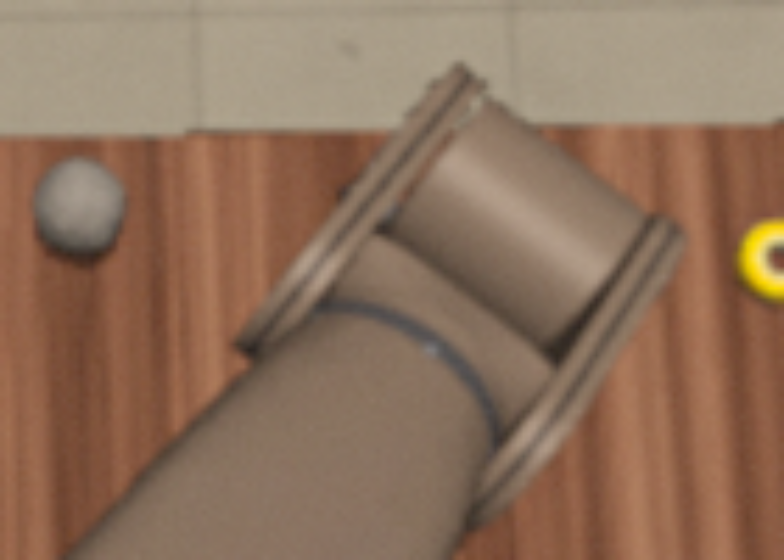

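Run:
```python
from h import *
np.set_printoptions(precision=1,suppress=True)
k=lambda p:(p-[130,110])*[800/240,600/180]
y=np.array([.895,.447]); c=np.array([.377,-.183])
for s in(-.03,-.02,.02,.03):
    print(s,[k(proj('scene',[[*(c+s*y),z]]))[0] for z in(.092,.105,.12)])
q=lambda p:(p-[130,120])*[4,310/80]+[0,290]
y=np.array([.788,-.616]); c=np.array([.4157,.2543])
print('m1',[(s,[q(proj('scene',[[*(c+s*y),z]]))[0] for z in(.122,.136,.15)]) for s in(-.03,.03)])
# blue mask before/after
for f in('s0','s2','s4'):
    b=cv2.imread(f'pics/{f}.png').astype(int)[200:270,280:330]
    m=(b[:,:,0]-b[:,:,2]>40);yy,xx=np.nonzero(m);print(f,m.sum(),xx.mean()+280,yy.mean()+200,xx.min()+280,xx.max()+280,yy.min()+200,yy.max()+200)
a=cv2.imread('pics/s4.png')
cv2.imwrite('pics/z.png',cv2.resize(a[190:260,270:340],(600,600),interpolation=cv2.INTER_CUBIC))
```

```text
-0.03 [array([539.9, 394.2]), array([540.7, 383.4]), array([541.6, 370.9])]
-0.02 [array([541.5, 386.4]), array([542.3, 375.7]), array([543.2, 363.2])]
0.02 [array([547.8, 356.3]), array([548.6, 345.6]), array([549.5, 333.1])]
0.03 [array([549.3, 349. ]), array([550.1, 338.3]), array([551.1, 325.8])]
m1 [(-0.03, [array([226.8, 430. ]), array([225.3, 416.9]), array([223.7, 403.8])]), (0.03, [array([296. , 420.7]), array([294.9, 407.7]), array([293.7, 394.5])])]
s0 374 300.4385026737968 232.12566844919786 293 307 215 250
s2 388 301.00257731958766 232.61082474226805 294 308 215 250
s4 378 301.29100529100526 233.25925925925927 295 308 216 250
```

Projection shows the fingertips passed over both objects: the visible tips sit about 25 mm or more above the reported TCP. I'll measure the tip height from an image difference.

Run:
```python
from h import *
np.set_printoptions(precision=1,suppress=True)
d=(cv2.imread('pics/s4.png').astype(int)-cv2.imread('pics/s2.png').astype(int)).sum(2)
for r in range(200,232,2): print(r,d[r,284:306:2])
y=np.array([.895,.447]); c=np.array([.377,-.183])
for s in(-.025,0,.025): print(s,[proj('scene',[[*(c+s*y),z]])[0] for z in(.092,.105,.12)])
```

```text
200 [  52   40  -19 -271 -268 -237 -325 -381 -207   16   33]
202 [  35   30  -93 -306 -254 -239 -315 -360 -186   31   37]
204 [  24   19  -65 -309 -301 -269 -320 -324  -88   31   37]
206 [  19   23  -29 -237 -293 -334 -386 -333  -48   42   44]
208 [  32   26  -23 -155 -226 -302 -363 -221    1   35   38]
210 [  22   26  -18 -170 -232 -243 -239 -112   35   36   47]
212 [  21   23    2  -97 -211 -226 -174  -55   20   38   34]
214 [  27   29   27  -15 -160 -190 -110  -13   13   15   16]
216 [  26   25   27    2 -148 -204 -225  -85  -31  -22  -29]
218 [  31   33   19    9  -94 -190 -278  -81  -28  -24  -29]
220 [  29   26   35   34   19  -88 -211  -56  -29  -29  -28]
222 [  26   30   34   21   28 -118 -264 -153  -41  -30  -30]
224 [  32   21   26   27    8 -162 -283 -274  -84  -27  -30]
226 [  28   28   31   29   -3 -218 -269 -272 -111  -32  -24]
228 [  26   22   34   14   -9 -197 -240 -234  -95  -33  -24]
230 [  27   29   23   16   -9 -132 -168 -156  -48  -23  -24]
-0.025 [array([292.2, 227.1]), array([292.5, 223.9]), array([292.7, 220.1])]
0 [array([293.4, 221.4]), array([293.7, 218.2]), array([293.9, 214.4])]
0.025 [array([294.6, 215.8]), array([294.8, 212.6]), array([295.1, 208.8])]
```

Near fingertip ends at row 219, col 292, which gives z ≈ 0.12. The tips are about 28 mm above the reported TCP, so I'll go back over the tub and push with the TCP near 0.066.

>>> send_rows:
  plan: "0 0 4 0 3; 1 -2 6 0 3; 2.5 -5 6 0 3; 4.2 -8.4 6 0 3; 4.2 -8.4 6 0 3"

```text
t: 6.23
position: [0.4226, -0.2748, 0.1531]
ee_rot: [0.002, 0.527, 0.85, -0.001]
contact_force: [0.0, -0.0, -0.8]
finger_gap: 0.348
finger_force: 0.0
```

>>> send_rows:
  plan: "0 0 0 0 3; 0 0 -4 0 3; 0 0 -8 0 3; 0 0 -8.6 0 3; 0 0 -8.6 0 3"

```text
t: 6.65
position: [0.4176, -0.2664, 0.0634]
ee_rot: [-0.004, 0.526, 0.85, 0.001]
contact_force: [-0.2, 0.2, 0.3]
finger_gap: 0.354
finger_force: 0.0
```

>>> send_rows:
  plan: "-0.6 1.2 0 0 3; -1.1 2.2 0 0 3; -1.5 3.1 0 0 3; -2 4 0 0 3; -2.3 4.6 0 0 3"

```text
t: 7.07
position: [0.3971, -0.2225, 0.0677]
ee_rot: [0.001, 0.526, 0.851, -0.0]
contact_force: [0.2, 0.6, -0.8]
finger_gap: 0.347
finger_force: 0.0
```

```bash
cat > blue.py <<'E'
from h import *
import sys
b=snap('scene',sys.argv[1]).astype(int)
m=(b[:,:,0]-b[:,:,2]>40);m[:190]=0;m[290:]=0;m[:,:255]=0;m[:,335:]=0
yy,xx=np.nonzero(m);print(m.sum(),xx.mean(),yy.mean(),xx.min(),xx.max(),yy.min(),yy.max());s=env.get_state();print(s['position'],s['contact_force'])
E
python3 blue.py s5.png
```

```text
347 297.61671469740634 233.014409221902 290 307 216 250
[ 0.39643941 -0.22151891  0.06709623] [ 0.40095234  1.31880436 -0.76101519]
```

The tub is tipping: its blue mask's left edge moved from column 295 to 290 while its foot stayed put.

>>> send_rows:
  plan: "-0.4 0.8 0 0 3; -0.8 1.6 0 0 3; -1.2 2.4 0 0 3; -1.5 3 0 0 3; -1.5 3 0 0 3"

```text
t: 7.53
position: [0.3813, -0.1919, 0.0661]
ee_rot: [-0.001, 0.526, 0.851, 0.0]
contact_force: [-0.5, 0.1, -0.9]
finger_gap: 0.355
finger_force: 0.0
```

```bash
python3 blue.py s6.png
```

```text
179 282.24581005586595 246.26256983240222 267 297 242 251
[ 0.38178613 -0.19264468  0.06636373] [ 0.21570842 -0.09173361  0.31058382]
```

The tub is flat now, rows 242-251. Back up and over to the carton.

>>> send_rows:
  plan: "0 0 4 0 4; 0 0 8 0 5; 2 1 12 0 5; 4 3 14 -7 5; 6 6 14 -14 5"

```text
t: 8.0
position: [0.4442, -0.1398, 0.2139]
ee_rot: [0.007, 0.623, 0.782, 0.001]
contact_force: [0.4, -0.2, 0.6]
finger_gap: 0.585
finger_force: 0.0
```

>>> send_rows:
  plan: "2.6 24 0 -50 5; 2.6 24 0 -50 5; 2.6 24 0 -50 5; 2.6 24 0 -50 5; 2.6 24 0 -50 5"

```text
t: 8.42
position: [0.4598, 0.04, 0.2067]
ee_rot: [0.0, 0.805, 0.593, 0.0]
contact_force: [0.2, -0.0, -0.2]
finger_gap: 0.588
finger_force: 0.0
```

>>> send_rows:
  plan: "0.3 23 0 -14.5 5; 0.3 23 0 -14.5 5; 0.3 23 0 -14.5 5; 0.3 23 0 -14.5 5; 0.3 23 0 -14.5 5"

```text
t: 8.83
position: [0.4622, 0.236, 0.2067]
ee_rot: [0.0, 0.872, 0.489, 0.0]
contact_force: [0.7, -0.2, 0.1]
finger_gap: 0.587
finger_force: 0.0
```

>>> send_rows:
  plan: "0 4 0 0 5; 0 4 0 0 5; 0 4 -4 0 5; 0 4 -8 0 5; 0 4 -8 0 5"

```text
t: 9.25
position: [0.4566, 0.272, 0.118]
ee_rot: [-0.001, 0.872, 0.49, -0.008]
contact_force: [-1.8, -0.5, -1.4]
finger_gap: 0.586
finger_force: 0.0
```

Run:
```python
from h import *
s=env.get_state();print(s['t'],s['position'],s['ee_rot'])
```

```text
9.25 [0.45659553 0.27200116 0.11799703] [-0.00118546  0.87194704  0.48953587 -0.00784794]
```

Stopped short in y, though still above the carton. Raise, shift, and then descend.

>>> send_rows:
  plan: "0 0 3 0 5; 0.3 2.5 3 -6.3 5; 0.5 4.3 3 -6.3 5; 0.5 4.3 0 -6.3 5; 0.5 4.3 -2.8 -6.3 5"

```text
t: 9.67
position: [0.4704, 0.3187, 0.1024]
ee_rot: [0.0, 0.898, 0.441, 0.004]
contact_force: [-0.4, 0.1, -0.4]
finger_gap: 0.585
finger_force: 0.0
```

>>> send_rows:
  plan: "0 0 0 0 5; -0.6 -0.8 0 0 5; -1.2 -1.6 0 0 5; -1.8 -2.4 0 0 5; -2.4 -3.2 0 0 5"

```text
t: 10.08
position: [0.4436, 0.2843, 0.1006]
ee_rot: [0.0, 0.898, 0.44, 0.002]
contact_force: [0.3, -0.2, 0.4]
finger_gap: 0.585
finger_force: 0.0
```

>>> send_rows:
  plan: "0.6 0.8 -0.6 0 5; 0 0 -0.6 0 5; -0.6 -0.8 -0.6 0 5; -1.2 -1.6 -0.6 0 5; -1.8 -2.4 -0.6 0 5"

```text
t: 10.5
position: [0.4247, 0.2601, 0.0933]
ee_rot: [0.0, 0.898, 0.441, 0.001]
contact_force: [0.5, 0.2, 1.2]
finger_gap: 0.583
finger_force: 0.5
```

```bash
cat > white.py <<'E'
from h import *
import sys
b=snap('scene',sys.argv[1]).astype(int)[130:260,150:290]
m=((b.min(2)>125)&(b.max(2)-b.min(2)<35)).astype(np.uint8)
n,l,st,ce=cv2.connectedComponentsWithStats(m);i=1+st[1:,4].argmax();print(st[i]+[150,130,0,0,0],ce[i]+[150,130])
s=env.get_state();print(s['position'],s['contact_force'])
E
python3 white.py s7.png; sed 's/snap(.scene.,sys.argv\[1\])/cv2.imread("pics\/s2.png")/' white.py | python3 - x
```

```text
[ 177  130  113   71 2138] [231.18054256 161.64172123]
[0.42319974 0.25893554 0.09257835] [-0.38074487  0.76696756 -0.08665392]
[ 154  130   72   56 1537] [192.84840599 156.61027977]
[0.42319974 0.25893554 0.09257835] [-0.38074487  0.76696756 -0.08665392]
```

>>> send_rows:
  plan: "-0.8 -1 0 0 5; -1.5 -2 0 0 5; -2.3 -3 0 0 5; -3 -4 0 0 5; -3.7 -4.8 0 0 5"

```text
t: 10.97
position: [0.3871, 0.2119, 0.0923]
ee_rot: [0.0, 0.898, 0.441, -0.0]
contact_force: [1.1, 0.5, -0.0]
finger_gap: 0.584
finger_force: 0.0
```

>>> send_rows:
  plan: "0 0 0 0 5; 0 0 0 0 5; 0 0 6 0 5; 2 4 10 0 5; 4 8 12 0 5"

```text
t: 11.38
position: [0.4157, 0.2663, 0.1944]
ee_rot: [0.0, 0.898, 0.44, 0.002]
contact_force: [0.8, -0.6, 1.3]
finger_gap: 0.586
finger_force: 0.0
```

Run:
```python
from h import *
b=snap('scene','s8.png');print(env.get_state()['position'])
cv2.imwrite('pics/m8.png',cv2.resize(b[110:290,130:370],(800,600)))
```

```text
[0.42126221 0.27226389 0.20043424]
```

View pics/m8.png

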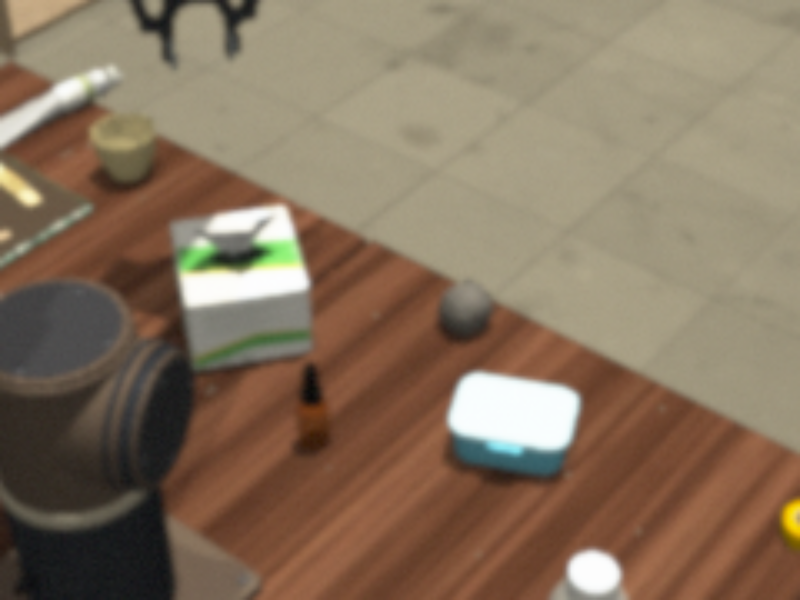

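Both stand on their bases: the carton with its wipe up at (240,290) and the tub with its lid up at (513,425). The cup, pumice and tape are where they were. The arm is clear, so I'll let things settle and hand in.

>>> send_rows:
  plan: "0 0 2 0 5; 0 0 2 0 5; 0 0 2 0 5; 0 0 2 0 5; 0 0 2 0 5"

```text
t: 11.85
position: [0.4138, 0.2656, 0.2094]
ee_rot: [-0.0, 0.898, 0.441, -0.001]
contact_force: [-0.6, 0.7, -0.3]
finger_gap: 0.588
finger_force: 0.0
```

```bash
python3 -c "
from workcell import job
print(job.job_done())"
```

```text
the job is handed in; nothing more can be done
None
```

I pushed the carton and the tub upright onto their bases and handed the job in at about 12 s, arm clear; in the last picture the pumice, cup and the visible part of the tape roll were where they started, but the hand-in returned no verdict.

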